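# Check a glass press mould and close its cover over the pin

### The job

Take the spot thermometer out of its cup and hold it still for a second, upright, with its lens about 10 cm straight above the pin of the press mould, then stand it back in its cup and let go. Then take the mould's cover by its wooden grip, lower it square with the mould (long side along long side) until the hidden bore under it drops over the pin, and press it down against the sprung plate until it lies flush on the mould's rim all round. Finish still holding the cover pressed down (the spring lifts it if you let go), and leave the glassware, the jar and the wooden block standing where they are.

Things in the scene. Friction and masses are not known exactly. Their poses are not given: they have to be found in the camera images.
- thermometer: black rod-shaped spot thermometer, a 32 mm cylinder 150 mm long (the lowest 26 mm taper to 24 mm), about 0.15 kg, standing upright in the cup, lens end down; origin at the lens end, z along the rod away from the lens
- thermometer_mid (a point): the thermometer's centre, half-way up its length (75 mm from the lens); the cup's rim reaches up to 31 mm below this point, so grip it across its 32 mm anywhere from here to 60 mm higher
- lens (a point): centre of the thermometer's lens end, which faces down as it stands
- cup: grey fixed cup of the thermometer, 64 mm outside and 44 mm inside across, 50 mm tall with a 6 mm floor, on a 90 x 80 x 4 mm foot; origin under its centre, on the bench. Cup and cover may stand on either side of the mould
- mould: dark steel press mould, fixed to the bench: 150 mm (its x) x 120 mm (its y), with a flat rim 38 mm above the bench, 17 mm wide, round a steel plate on springs of 112 x 82 mm whose top stands 8 mm above the rim (46 mm above the bench) when free. A fixed pin of 14 mm with a tapered tip stands through the plate's middle. Origin under the centre, on the bench
- pin_tip (a point): top of the mould's pin, 60 mm above the bench, 14 mm above the free plate, at the mould's centre
- ejector (a joint): how far the sprung plate is pushed down, m: 0 free, 0.008 when the cover lies flush on the rim. The spring carries the cover's weight without sinking more than about 1 mm; flush takes a push of about 9 to 11 N besides that weight
- cover: aluminium cover, 0.3 to 0.5 kg: plate 126 mm (its x) x 96 mm (its y) x 12 mm, a 40 x 40 mm hub on it up to 30 mm, and on the hub a wooden grip bar 70 mm long (along x), 22 mm wide (along y), from 30 to 70 mm above the underside. Under its centre a blind round bore, 15.5 mm wide and 26 mm deep with a 3 mm chamfer, takes the pin. Either way round fits. It lies flat on the bench at first. Origin at the centre of its underside, at the mouth of the bore, z up
- cover_grip (a point): centre of the cover's wooden grip bar, 50 mm straight above the bore's mouth; axes as the cover's
- paperweight: bystander, to be left alone: amber glass paperweight, 64 mm across, 46 mm tall; origin under its centre
- tumbler: bystander, to be left alone: green glass tumbler, 72 mm across, 90 mm tall; origin under its centre
- jar: bystander, to be left alone: glass jar with a steel lid, 68 mm across, 85 mm tall; origin under its centre
- block: bystander, to be left alone: wooden block, 90 x 70 x 50 mm; origin under its centre
Mind the look-alikes: they are no part of the job. What is shaped like the cup but pink is not meant.

How it is judged:
On the way, in this order (a step that is already met when the one before it is completed fails the run):
1. the thermometer is held still about 10 cm above the mould's pin, lens down (horizontal distance between lens and pin_tip below 0.025 m and z of lens in the frame of pin_tip between 0.06 and 0.15 m and angle between thermometer_mid's own z axis and vertical below 0.2 rad and linear speed of thermometer below 0.04 m/s and contact force between the fingers and thermometer above 1 N), for 0.7 s.
2. the thermometer stands in its cup again, let go (horizontal distance between lens and cup below 0.014 m and z of lens in the frame of cup below 0.014 m and angle between thermometer_mid's own z axis and vertical below 0.2 rad and contact force between the fingers and thermometer below 0.2 N), for 0.2 s.
3. the cover has dropped over the pin, square with the mould (horizontal distance between cover and pin_tip below 0.004 m and angle between cover's own z axis and vertical below 0.08 rad and angle between the x axis of cover and the x axis of mould, either way round below 0.17 rad and z of cover in the frame of mould below 0.049 m), for 0.1 s.
At the end, for the whole second after the job is handed in: Gripper holding the cover down (2 N or more): bore within 4 mm of the pin, level within 0.08 rad, square within 0.17 rad, underside within 2 mm of the rim, sprung plate down over 6 mm; thermometer upright in its cup, let go (all of step 2 and horizontal distance between cover and pin_tip below 0.004 m and angle between cover's own z axis and vertical below 0.08 rad and angle between the x axis of cover and the x axis of mould, either way round below 0.17 rad and z of cover in the frame of mould between 0.034 and 0.0402 m and value of joint ejector above 0.006 m and contact force between the fingers and cover above 2 N); the arm keeps its last pose, push and grip.
It fails at once if the tumbler, paperweight, jar or block is pushed more than 4 cm or knocked over (distance of any of paperweight, tumbler, jar, block from where it was at the start of the episode above 0.04 m or angle between any of tumbler, jar, paperweight, block's own z axis and vertical above 0.6 rad).
It also fails if it takes over 72 s, if anything falls off the work surface, if the arm or the gripper's body presses on something with over 40 N, if the wrist force passes 120 N, or if a joint passes its speed limit or range.

### The arm

A 7-joint arm with a two-finger parallel gripper is mounted at the origin on the work surface. World frame = base frame: x ahead of the robot, y to its left, z up, the work surface at z = 0. Lengths are in m, angles in rad, forces in N, time in s.
With the tool pointing down it reaches from about 0.425 to 0.95 m from the base axis. Payload 4.7 kg.
Tool frame: the origin (TCP) lies between the finger pads; the fingertips stand 22 mm ahead of it and the grasp point (between the pads) lies 3 mm ahead of it; y points along the fingers, x is the direction in which the jaws open and shut, and the axes are right-handed (so a half turn about y gives the same grasp; the last joint's range is limited). The gripper opens to 85 mm and grips with 20 to 120 N. Pads are 22 mm wide; open, the fingers measure 114 mm over their backs; the gripper's body (76 mm by 85 mm) begins 54 mm behind the grasp point. The pads swing forward as they close: fully open they stand 13 mm farther back than shut.
Start: joints at [-1.281, 0.469, -0.049, 1.532, 0.024, 1.141, -0.082], TCP at [0.212, 0.641, 0.253] pointing down, gripper open.
Joint ranges: [-2.59, 2.59], [-0.33, 1.99], [-1.39, 1.29], [0.1, 2.45], [-1.04, 4.18], [0.21, 1.99], [-2.66, 2.66]. Speed limits (rad/s): [2.57, 2.57, 3.14, 3.14, 3.14, 3.14, 3.14].

### API

Orientations are given as a unit quaternion [x, y, z, w].
In Python, from plant import robot gives the robot as it stands.
- The arm moves only by the tool step_arm, never from a script. Its argument "plan" is one flat list of numbers, 5 for each row, row after row: the gripper command: -1 is shut, 1 is fully open, values between are in proportion, then the shift along the tool's x, y, z in cm, then the turn about the tool's y in degrees. In form: [grip, tx, ty, tz, spin, grip, tx, ty, tz, spin, ...]. A call has 1 to 8 rows; each row shifts and turns the commanded pose from where the row before left it, along the tool's axes as they then stand; what a row does not reach is not made up. A row lasts 1/10 s, in which the tool goes at most 50 mm and 8.59 degrees, less where a joint would pass 70% of its speed; a pose out of reach is approached as far as the arm can. A call with a gripper value outside its range is refused whole. The fingers move at their own pace and stop on an object; the grip force is fixed at half the most. Time passes only in rows, so rows that do not move let the fingers close. It gives the time, the measured TCP pose, the force and the opening at its end, in the units of the state.
- robot.get_obs(): the state, without advancing time (a new reading comes with each control period).
- robot.grab_frame(name): name is "scene" or "top"; returns a dict with "pixels" (480x640x3 uint8, blue, green, red), "fx", "fy", "cx", "cy" (pixels), "R" (3x3) and "t" (3): a world point X has camera coordinates R X + t. Camera axes: x right, y down, z forward; pixel columns grow to the right and rows downward; lengths in m; the calibration is good to about 2 mm. A picture is of the moment at which its call begins. There is no depth.
- robot.job_done(): hands the job in, once; it reports no verdict.
The state is a dict: "clock": time; "qpos": joint angles; "qd": joint speeds; "tau": joint torques, N m; "ee_pos": TCP position; "ee_rot": TCP orientation; "ft_force": force on the tool from outside, world axes, zero at the start; "moment": the same for the moment, N m; "finger_gap": finger opening in m.
Only numpy, scipy, OpenCV 4.12 (cv2) and the standard library are available. Lean on these libraries where they do the work, as an engineer would, in place of code of your own. Each camera call takes 0.05 s, during which the arm holds its last target. There are 200 camera calls.

## Working session

There is one attempt and no reset: what is moved stays moved. The work goes in short steps, Python scripts to look and compute and a tool call to move; the robot and the scene stay as the last step left them, time stands still between calls to the robot, and variables do not carry over. Pictures are saved under pics/ and viewed, about 8 in all and at most 12, crops included, and the job is handed in when it is done.

Besides the shell and the picture viewer there is one more tool, called after "Emit:" in YAML: its name, and indented under it one key for each argument. step_arm: Moves the arm, as the interface text tells. Its arguments: {"type":"object","properties":{"plan":{"type":"array","items":{"type":"number"}}},"required":["plan"]}

```bash
mkdir -p pics; ls
cat > h.py <<'E'
import numpy as np, cv2
from plant import robot
def grab(n,save=None):
    f=robot.grab_frame(n); f={k:(np.array(v) if k in('R','t','pixels') else v) for k,v in f.items()}
    if save: cv2.imwrite('pics/'+save,f['pixels']); np.savez('pics/'+save[:-4]+'.npz',**f)
    return f
def ray(f,u,v):
    d=f['R'].T@np.array([(u-f['cx'])/f['fx'],(v-f['cy'])/f['fy'],1.]); return -f['R'].T@f['t'],d
def plane(f,u,v,z):
    c,d=ray(f,u,v); return c+d*(z-c[2])/d[2]
def two(f1,p1,f2,p2):
    c1,d1=ray(f1,*p1);c2,d2=ray(f2,*p2)
    s=np.linalg.lstsq(np.c_[d1,-d2],c2-c1,rcond=None)[0]
    a=c1+d1*s[0];b=c2+d2*s[1]; return (a+b)/2,np.linalg.norm(a-b)
def proj(f,X):
    p=f['R']@np.array(X,float)+f['t']; return np.array([f['fx']*p[0]/p[2]+f['cx'],f['fy']*p[1]/p[2]+f['cy']])
E
python3 - <<'E'
from h import *
o=robot.get_obs(); print(o)
for n in('scene','top'):
    f=grab(n,n+'0.png'); print(n,f['fx'],f['cx'],f['cy'],'C',-f['R'].T@f['t'],'R',f['R'].round(3).tolist())
E
```

```text
pics
{'clock': 0.0, 'qpos': array([-1.28088684,  0.46944798, -0.04860877,  1.53366364,  0.02409611,
        1.14100986, -0.08228154]), 'qd': array([-0.00158512, -0.00012076,  0.00028922, -0.00018073,  0.00106281,
        0.00206968, -0.00038916]), 'tau': array([ 5.11809976e-04, -5.10314155e+01, -4.61649103e-02, -2.37709790e+01,
        1.06653527e-02,  7.65462639e-03,  2.69343178e-05]), 'ee_pos': array([0.21138218, 0.6404887 , 0.25226984]), 'ee_rot': array([ 0.57343341,  0.41376892, -0.41485657, -0.5725936 ]), 'ft_force': array([0.49376669, 0.14292585, 0.03746726]), 'moment': array([ 0.00079816,  0.01628337, -0.01258062]), 'finger_gap': 0.0855319475840901}
scene 584.6605957323121 313.87326141039614 243.6827081301628 C [ 1.40207541 -0.34979738  0.78033851] R [[0.319, 0.948, 0.015], [0.57, -0.179, -0.802], [-0.757, 0.264, -0.597]]
top 492.34860610932367 312.2149237969904 241.26513462598245 C [ 0.35340252 -0.01069415  1.35135274] R [[0.028, -1.0, 0.011], [-0.991, -0.029, -0.131], [0.131, -0.008, -0.991]]
```

View pics/scene0.png

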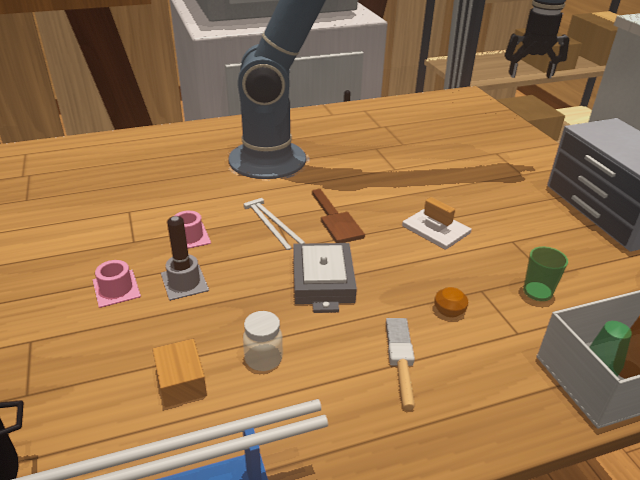

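View pics/top0.png

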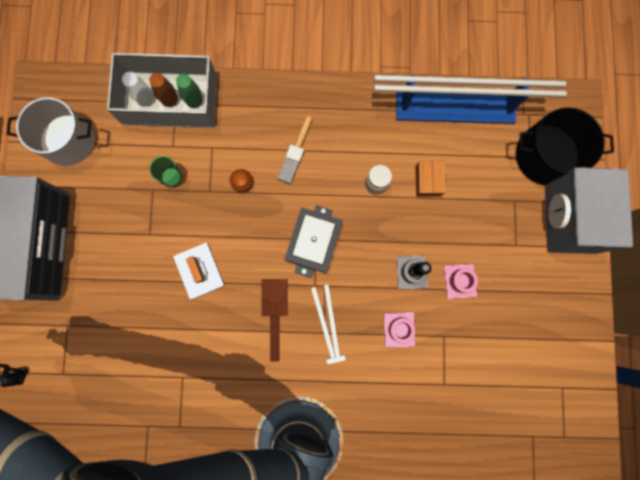

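The scene view shows the thermometer in its grey cup at about (180,250), the mould at (323,272) with its pin at (323,261), and the cover at (437,222). In the top view these are at (412,270), (314,240) and (198,270). The pink cups and the glassware are distractors. Next I'll enlarge crops of both views and measure.

Run:
```python
from h import *
S={k:v for k,v in np.load('pics/scene0.npz').items()};T={k:v for k,v in np.load('pics/top0.npz').items()}
def crop(f,u,v,w=66,h=75,s=4): 
    return cv2.resize(f['pixels'][v-h//2:v-h//2+h,u-w//2:u-w//2+w],(266,300),interpolation=cv2.INTER_CUBIC)
rows=[np.hstack([crop(S,181,255),crop(S,324,272),crop(S,437,222)]),np.hstack([crop(T,414,270),crop(T,314,240),crop(T,198,270)])]
cv2.imwrite('pics/m0.png',np.vstack(rows))
# top-view plane fits
def blob(f,u,v,r,fn):
    im=f['pixels'][v-r:v+r,u-r:u+r].astype(int); hsv=cv2.cvtColor(im.astype(np.uint8),cv2.COLOR_BGR2HSV).astype(int)
    m=fn(hsv).astype(np.uint8); n,l,st,c=cv2.connectedComponentsWithStats(m)
    i=1+np.argmax(st[1:,4]); k=max(cv2.findContours((l==i).astype(np.uint8),0,1)[0],key=cv2.contourArea)
    return st[i],c[i]+[u-r,v-r],k.reshape(-1,2)+[u-r,v-r]
wood=lambda h:(h[...,0]>4)&(h[...,0]<22)&(h[...,1]>110)&(h[...,2]>90)
dark=lambda h:h[...,2]<45
for n,f,uv,r in(('S',S,(178,240),32),('T',T,(420,269),20)):
    st,c,k=blob(f,*uv,r,dark); print('rod',n,st,c,'box',cv2.minAreaRect(k))
for n,f,uv in(('S',S,(324,266)),('T',T,(314,240))):
    st,c,k=blob(f,*uv,30,lambda h:(h[...,1]<60)&(h[...,2]>140)); print('plate',n,st,c,cv2.minAreaRect(k))
    q=cv2.minAreaRect(k); P=[plane(f,*p,0.046)for p in cv2.boxPoints(q)]; print(np.round(P,3)[:,:2].tolist(),np.mean(P,0))
for n,f,uv in(('S',S,(437,222)),('T',T,(198,270))):
    st,c,k=blob(f,*uv,38,lambda h:(h[...,1]<70)&(h[...,2]>130)); hull=cv2.convexHull(k)
    print('cover',n,st,cv2.minAreaRect(hull)); q=cv2.approxPolyDP(hull,4,True).reshape(-1,2); P=np.array([plane(f,*p,0.012)for p in q]); print(q.tolist(),np.round(P,3)[:,:2].tolist(),P.mean(0))
```

```text
rod S [40 37  1  1  1] [186. 245.] box ((186.0, 245.0), (0.0, 0.0), 0.0)
rod T [  9  14  17  13 141] [416.5035461  269.85815603] box ((416.35003662109375, 270.04998779296875), (12.332883834838867, 15.178933143615723), 71.56505584716797)
plate S [   8    9   45   36 1433] [323.40753664 262.7110956 ] ((323.9384765625, 262.392333984375), (35.83363342285156, 42.54550552368164), 86.8201675415039)
[[0.47, -0.051], [0.489, 0.037], [0.599, -0.001], [0.581, -0.082]] [ 0.53495081 -0.02458312  0.046     ]
plate T [   9    5   42   49 1367] [313.43525969 238.90051207] ((313.39324951171875, 238.84164428710938), (31.915424346923828, 43.011253356933594), 17.35402488708496)
[[0.489, 0.033], [0.601, 0.002], [0.577, -0.081], [0.466, -0.049]] [ 0.53303237 -0.02374769  0.046     ]
cover S [  4  25  68  38 992] ((436.2000427246094, 226.10003662109375), (63.951541900634766, 26.832815170288086), 26.56505012512207)
[[403, 221], [424, 209], [470, 230], [446, 246]] [[0.407, 0.217], [0.375, 0.287], [0.486, 0.348], [0.523, 0.265]] [0.44769671 0.27938225 0.012     ]
cover T [  14   11   50   56 1471] ((198.0680389404297, 270.7366943359375), (47.32175827026367, 37.53105163574219), 67.61986541748047)
[[206, 243], [223, 285], [190, 298], [174, 256]] [[0.517, 0.269], [0.404, 0.217], [0.367, 0.304], [0.479, 0.354]] [0.44172407 0.28618227 0.012     ]
```

View pics/m0.png

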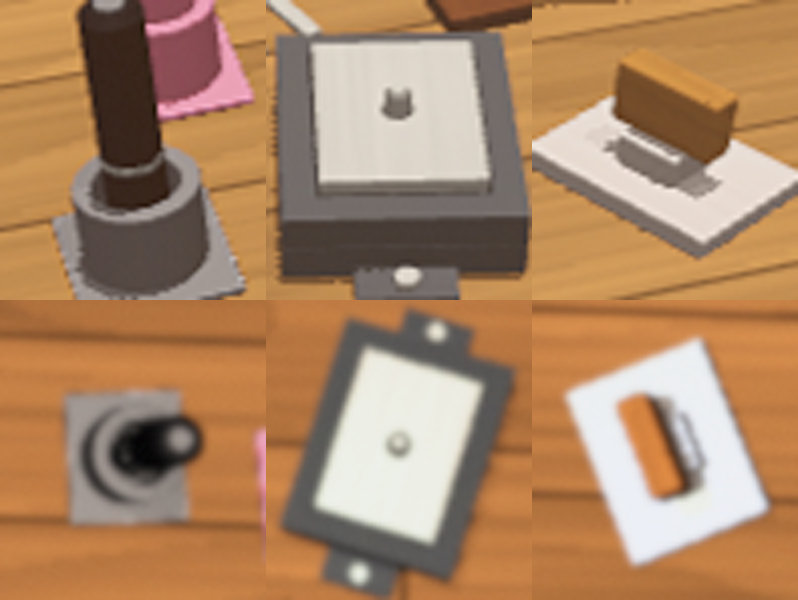

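The crops show the rod's top end at S(175,219) and T(426,268), the cup rim centre at S(182,265) and T(411,271), and the pin tip at S(324,258) and T(314,238). The top of the grip bar is at S(441,204) and T(194,270). I'll triangulate these.

Run:
```python
from h import *
S={k:v for k,v in np.load('pics/scene0.npz').items()};T={k:v for k,v in np.load('pics/top0.npz').items()}
for n,a,b in(('rodtop',(175.3,219),(426.2,268.2)),('cuprim',(181.7,265),(410.8,271)),('pin',(323.8,258),(314,238)),('bartop',(440.7,204.5),(193.8,269.8))):
    print(n,*two(S,a,T,b))
print('cup top@.05',plane(T,410.8,271,.05),plane(S,181.7,265,.05),'bar',plane(T,193.8,269.8,.07),plane(S,440.7,204.5,.07))
for f in(S,T):
    m=f['pixels']; h=cv2.cvtColor(m,cv2.COLOR_BGR2HSV)
from scipy.spatial.transform import Rotation as R
o=robot.get_obs(); print(R.from_quat(o['ee_rot']).as_matrix().round(3))
for n,uv in(('jar',(379,178)),('block',(431,177)),('pw',(241,181)),('tumbler',(166,170))): print(n,plane(T,*uv,.06))
```

```text
rodtop [ 0.45398188 -0.29867354  0.15353146] 0.002875202632207234
cuprim [ 0.45348593 -0.29256195  0.03928381] 0.01219962420616887
pin [ 0.53386874 -0.02499336  0.05473916] 0.0003533977648589674
bartop [0.43997941 0.28738612 0.06458774] 0.0026193787569886847
cup top@.05 [ 0.45377739 -0.28420039  0.05      ] [ 0.4645717  -0.29909631  0.05      ] bar [0.43905641 0.28491398 0.07      ] [0.44738808 0.28398073 0.07      ]
[[ 0.313 -0.001 -0.95 ]
 [ 0.95  -0.002  0.313]
 [-0.002 -1.    -0.   ]]
jar [ 0.70149342 -0.19576369  0.06      ]
block [ 0.70863029 -0.3362881   0.06      ]
pw [0.68170539 0.17507284 0.06      ]
tumbler [0.70575475 0.37766894 0.06      ]
```

Heights agree within a few mm: rod top 0.154 m measured against 0.156 expected, pin 0.055 against 0.060, bar top 0.065 against 0.070. I'm setting out for the thermometer.

Emit:
step_arm:
  plan: [1,-2.6,0,-3.8,0,1,-2.6,0,-3.8,0,1,-2.6,0,-3.8,0,1,-2.6,0,-3.8,0,1,-2.6,0,-3.8,0,1,-2.6,0,-3.8,0,1,-2.6,0,-3.8,0,1,-2.6,0,-3.8,0]

```text
clock: 0.9
ee_pos: [0.4357, 0.3464, 0.2531]
ee_rot: [-0.573, -0.414, 0.414, 0.573]
ft_force: [1.1, 0.2, 0.3]
finger_gap: 0.0851
```

Emit:
step_arm:
  plan: [1,-2.6,0,-3.8,0,1,-2.6,0,-3.8,0,1,-2.6,0,-3.8,0,1,-2.6,0,-3.8,0,1,-4.6,0,-0.6,0,1,-4.6,0,-0.6,0,1,-4.6,0,-0.6,0,1,-4.6,0,-0.6,0]

```text
clock: 1.7
ee_pos: [0.511, 0.0177, 0.2529]
ee_rot: [-0.573, -0.414, 0.414, 0.573]
ft_force: [1.6, -0.2, -1.0]
finger_gap: 0.0857
```

Emit:
step_arm:
  plan: [1,-4.6,0,-0.6,0,1,-4.6,0,-0.6,0,1,-4.6,0,-0.6,0,1,-4.6,0,-0.6,0,1,-4.6,0,-0.6,0,1,-4.6,0,-0.6,0,1,0,0,0,0,1,0,0,0,0]

```text
clock: 2.5
ee_pos: [0.4589, -0.2547, 0.2529]
ee_rot: [-0.573, -0.413, 0.414, 0.574]
ft_force: [-0.5, 0.5, -1.6]
finger_gap: 0.0849
```

Emit:
step_arm:
  plan: [1,-4.3,0,-0.9,0,1,0,0,0,0]

```text
clock: 2.7
ee_pos: [0.4537, -0.3008, 0.2534]
ee_rot: [0.575, 0.412, -0.414, -0.573]
ft_force: [-0.0, -1.0, -0.6]
finger_gap: 0.085
```

Run:
```python
from h import *
o=robot.get_obs();print(o['ee_pos'],o['finger_gap'])
S=grab('scene','scene1.png');T=grab('top','top1.png')
p=proj(S,o['ee_pos']+[0,0,-.003]).round(1);print(p,proj(T,o['ee_pos']).round(1))
a=cv2.resize(S['pixels'][130:330,120:270],None,fx=3,fy=3,interpolation=cv2.INTER_CUBIC)
T0=dict(np.load('pics/top0.npz')); b=cv2.resize(T0['pixels'][245:295,385:440],(350,318),interpolation=cv2.INTER_CUBIC)
c=np.zeros((600,800,3),np.uint8);c[:,:450]=a;c[:318,450:]=b;cv2.imwrite('pics/m1.png',c)
S0=dict(np.load('pics/scene0.npz'))
g=S0['pixels'].max(2); 
for v in(222,228,234,240,246,252): print(v,g[v,160:205].tolist())
```

```text
[ 0.45372203 -0.30080104  0.25337017] 0.08504132895846438
[166.4 174.3] [437.2 264.8]
222 [214, 213, 213, 212, 211, 213, 178, 97, 56, 61, 63, 63, 64, 62, 65, 65, 66, 65, 64, 63, 64, 63, 59, 67, 125, 142, 140, 137, 136, 135, 133, 152, 177, 221, 236, 238, 241, 228, 185, 136, 126, 173, 185, 201, 211]
228 [203, 203, 203, 203, 203, 204, 208, 172, 91, 50, 55, 56, 56, 56, 57, 57, 56, 56, 57, 57, 57, 58, 55, 54, 80, 128, 140, 140, 140, 139, 140, 140, 139, 140, 140, 138, 137, 136, 135, 134, 129, 124, 202, 234, 214]
234 [210, 211, 212, 212, 213, 211, 212, 216, 180, 94, 51, 56, 55, 55, 56, 56, 57, 56, 56, 57, 57, 58, 56, 57, 53, 84, 130, 142, 141, 140, 140, 141, 140, 139, 139, 139, 138, 137, 136, 134, 133, 129, 126, 218, 237]
240 [196, 197, 196, 194, 193, 193, 192, 192, 194, 158, 84, 50, 54, 56, 55, 56, 56, 56, 57, 57, 57, 56, 56, 56, 56, 53, 102, 135, 142, 141, 140, 140, 139, 139, 138, 135, 133, 147, 170, 217, 235, 236, 235, 234, 234]
246 [192, 190, 188, 186, 185, 185, 185, 185, 185, 188, 154, 83, 50, 56, 55, 55, 56, 55, 55, 55, 57, 56, 56, 58, 56, 55, 46, 192, 235, 242, 241, 231, 205, 176, 164, 165, 144, 128, 119, 164, 183, 183, 185, 185, 189]
252 [189, 188, 186, 186, 185, 183, 182, 183, 186, 189, 194, 161, 86, 51, 55, 55, 55, 55, 57, 56, 56, 56, 55, 58, 57, 57, 54, 46, 187, 209, 204, 204, 202, 202, 201, 201, 200, 199, 198, 198, 198, 198, 198, 197, 196]
```

View pics/m1.png

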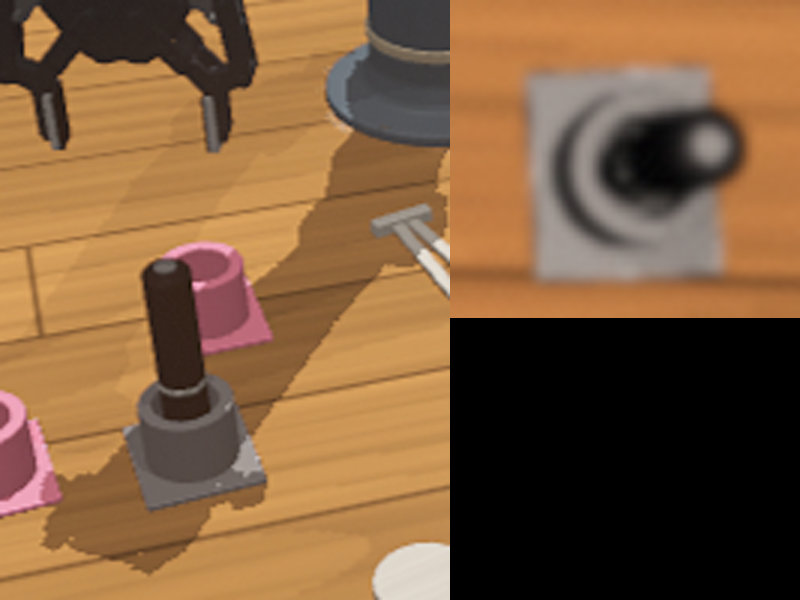

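The pads hang around the rod's top in the scene view, with their midpoint near (164,179). The rod top is at (175,219) there and (426,268) in the top view, which agrees with my estimate. I'm descending with open jaws.

Emit:
step_arm:
  plan: [1,0,4,0,0,1,0,4,0,0,1,0,3,0,0,1,0,2,0,0,1,0,0,0,0]

```text
clock: 3.3
ee_pos: [0.4537, -0.294, 0.1204]
ee_rot: [-0.57, -0.414, 0.416, 0.575]
ft_force: [0.3, -0.3, 0.1]
finger_gap: 0.0852
```

Run:
```python
from h import *
o=robot.get_obs();print(o['ee_pos'],o['ft_force'])
S=grab('scene','scene2.png');T=grab('top')
cv2.imwrite('pics/m2.png',np.hstack([cv2.resize(S['pixels'][160:310,130:230],None,fx=4,fy=4,interpolation=2),cv2.resize(T['pixels'][220:320,360:460],(400,600),interpolation=2)]))
```

```text
[ 0.45367027 -0.29397764  0.12039554] [ 0.29382181 -0.28639708  0.09509418]
```

View pics/m2.png

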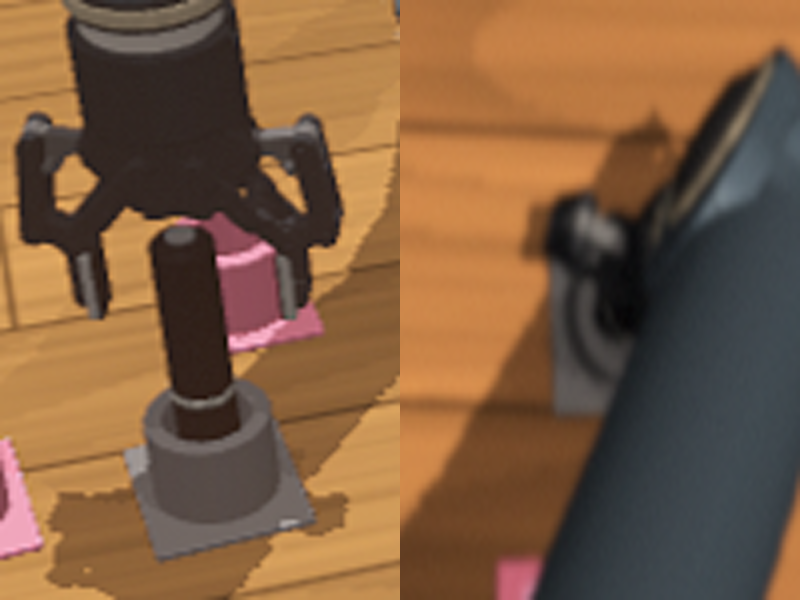

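The rod sits midway between the pads in the scene view (pads at u≈153 and 202, rod at u≈178). I'm closing.

Emit:
step_arm:
  plan: [-1,0,0,0,0,-1,0,0,0,0,-1,0,0,0,0,-1,0,0,0,0,-1,0,0,0,0,-1,0,0,0,0,-1,0,0,0,0,-1,0,0,0,0]

```text
clock: 4.2
ee_pos: [0.4552, -0.2976, 0.1242]
ee_rot: [0.573, 0.415, -0.414, -0.573]
ft_force: [-0.1, 1.0, 5.2]
finger_gap: 0.0302
```

Emit:
step_arm:
  plan: [-1,0,-1,0,0,-1,0,-2,0,0,-1,0,-3,0,0,-1,0,-3,0,0,-1,0,-3,0,0,-1,0,-3,0,0,-1,0,0,0,0,-1,0,0,0,0]

```text
clock: 5.0
ee_pos: [0.4544, -0.2974, 0.2735]
ee_rot: [0.573, 0.414, -0.414, -0.573]
ft_force: [0.4, 1.0, -2.0]
finger_gap: 0.0306
```

Run:
```python
from h import *
o=robot.get_obs();print(o['ee_pos'],o['ft_force'],o['finger_gap'])
S=grab('scene','scene3.png');T=grab('top','top3.png')
cv2.imwrite('pics/m3.png',np.hstack([cv2.resize(S['pixels'][100:300,120:250],(400,600),interpolation=2),cv2.resize(T['pixels'][220:320,360:460],(400,600),interpolation=2)]))
from scipy.spatial.transform import Rotation as R
M=R.from_quat(o['ee_rot']).as_matrix(); print(M.round(3)); print('to pin, tool cm',(M.T@(np.array([.534,-.025,o['ee_pos'][2]])-o['ee_pos'])*100).round(2))
```

```text
[ 0.45435735 -0.29741079  0.2735406 ] [ 0.39707075  1.01038694 -1.99796742] 0.030632059291469855
[[ 0.314  0.001 -0.95 ]
 [ 0.95   0.     0.314]
 [ 0.    -1.    -0.001]]
to pin, tool cm [2.836e+01 1.000e-02 9.800e-01]
```

View pics/m3.png

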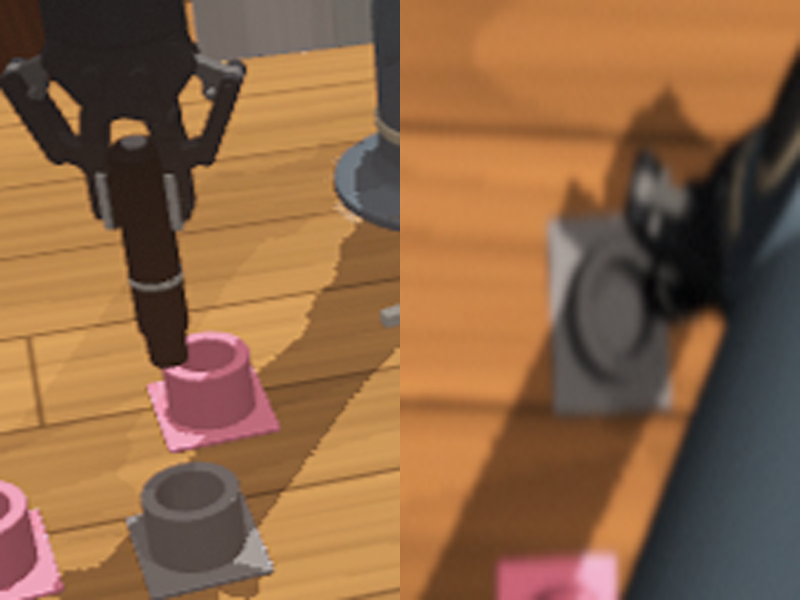

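The rod is out of the cup and looks plumb, lens end at S(175,219). The cup is now visible, with its rim centre at about S(182,263) and T(413,271). I'm moving over the pin.

Emit:
step_arm:
  plan: [-1,2.5,0,0.1,0,-1,4.5,0,0.2,0,-1,4.5,0,0.2,0,-1,4.5,0,0.2,0,-1,4.5,0,0.1,0,-1,4.5,0,0.1,0,-1,2.4,0,0.1,0,-1,1,0,0,0]

```text
clock: 5.9
ee_pos: [0.5339, -0.0212, 0.2715]
ee_rot: [-0.571, -0.415, 0.417, 0.573]
ft_force: [-0.3, -0.9, -1.6]
finger_gap: 0.0306
```

Run:
```python
from h import *
S3=dict(np.load('pics/scene3.npz'));T3=dict(np.load('pics/top3.npz'))
print('cup',*two(S3,(182.4,263),T3,(413,270.8)),plane(S3,182.4,263,.05),plane(T3,413,270.8,.05))
for z in(.305,.155):print(proj(S3,[.4544,-.2974,z]))
o=robot.get_obs();print(o['ee_pos'],o['finger_gap'])
S=grab('scene','scene4.png');T=grab('top')
cv2.imwrite('pics/m4.png',np.hstack([cv2.resize(S['pixels'][130:330,250:380],(390,600),interpolation=2),cv2.resize(T['pixels'][190:290,270:370],(400,600),interpolation=2)]))
```

```text
cup [ 0.45428289 -0.29382732  0.04565714] 0.005692498006675932 [ 0.45861882 -0.2968375   0.05      ] [ 0.45447689 -0.29004403  0.05      ]
[164.18632372 146.76318965]
[175.13647814 218.2703111 ]
[ 0.53387168 -0.02121759  0.27154366] 0.03056272837570449
```

View pics/m4.png

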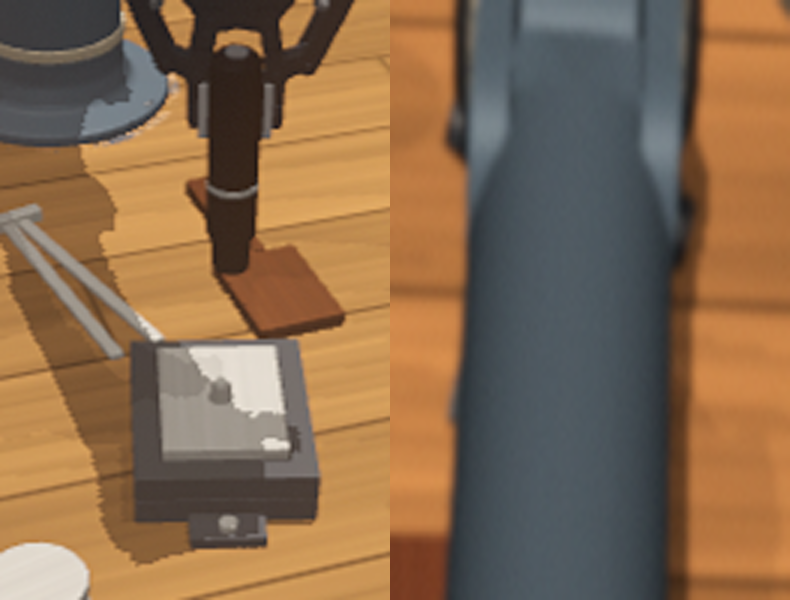

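The lens is at S(327,220), directly above the pin at S(323,258), and the TCP is 4 mm from the pin in plan. I'll hold here for a good second.

Emit:
step_arm:
  plan: [-1,0,0,0,0,-1,0,0,0,0,-1,0,0,0,0,-1,0,0,0,0,-1,0,0,0,0,-1,0,0,0,0,-1,0,0,0,0,-1,0,0,0,0]

```text
clock: 6.8
ee_pos: [0.5341, -0.0246, 0.2733]
ee_rot: [-0.573, -0.414, 0.414, 0.573]
ft_force: [-0.4, -0.8, -1.7]
finger_gap: 0.0307
```

Emit:
step_arm:
  plan: [-1,0,0,0,0,-1,0,0,0,0,-1,0,0,0,0,-1,0,0,0,0,-1,0,0,0,0,-1,0,0,0,0,-1,0,0,0,0,-1,0,0,0,0]

```text
clock: 7.6
ee_pos: [0.5341, -0.0246, 0.2733]
ee_rot: [-0.573, -0.414, 0.414, 0.573]
ft_force: [-0.0, 0.2, -1.5]
finger_gap: 0.031
```

Emit:
step_arm:
  plan: [-1,-2.5,0,-0.1,0,-1,-4.5,0,-0.2,0,-1,-4.5,0,-0.2,0,-1,-4.5,0,-0.2,0,-1,-4.5,0,-0.1,0,-1,-4.5,0,-0.1,0,-1,-2.5,0,-0.1,0,-1,-0.8,0,0,0]

```text
clock: 8.4
ee_pos: [0.4532, -0.3, 0.2735]
ee_rot: [0.575, 0.412, -0.413, -0.574]
ft_force: [0.1, -1.0, -1.7]
finger_gap: 0.0307
```

Emit:
step_arm:
  plan: [-1,0,0,0,0,-1,0,0,0,0,-1,0,0,0,0]

```text
clock: 8.7
ee_pos: [0.4559, -0.2945, 0.2731]
ee_rot: [-0.572, -0.415, 0.415, 0.573]
ft_force: [-0.1, -0.2, -2.1]
finger_gap: 0.0306
```

```bash
cat > d.py <<'E'
import sys
from h import *
from scipy.spatial.transform import Rotation as R
o=robot.get_obs(); M=R.from_quat(o['ee_rot']).as_matrix(); p=o['ee_pos']
print('pos',p.round(4),'f',o['ft_force'].round(2),'gap',round(o['finger_gap'],4),'yawx',np.degrees(np.arctan2(M[1,0],M[0,0])).round(1),'q7',o['qpos'][6].round(2),'t',o['clock'])
if len(sys.argv)>2: print('tool cm',(M.T@(np.array([float(a) for a in sys.argv[1:4]])-p)*100).round(2))
E
python3 d.py .4545 -.2965 .125
```

```text
pos [ 0.4559 -0.2945  0.2731] f [-0.09 -0.17 -2.08] gap 0.0306 yawx 71.9 q7 1.87 t 8.7
tool cm [-0.25 14.81  0.07]
```

Emit:
step_arm:
  plan: [-1,-0.1,3,0,0,-1,-0.1,3,0,0,-1,0,2,0,0,-1,0,0,0,0,-1,0,0,0,0,-1,0,0,0,0,-1,0,0,0,0]

```text
clock: 9.4
ee_pos: [0.4552, -0.2987, 0.1947]
ee_rot: [0.574, 0.415, -0.414, -0.572]
ft_force: [0.3, -0.1, -1.8]
finger_gap: 0.0307
```

```bash
python3 d.py .4545 -.2965 .125
python3 - <<'E'
from h import *
grab('scene','scene5.png')
S=dict(np.load('pics/scene5.npz'))
cv2.imwrite('pics/m5.png',cv2.resize(S['pixels'][160:310,130:230],None,fx=4,fy=4,interpolation=2))
E
```

```text
pos [ 0.4552 -0.2987  0.1947] f [ 0.3  -0.06 -1.77] gap 0.0307 yawx 71.8 q7 1.93 t 9.4
tool cm [0.18 6.96 0.15]
```

View pics/m5.png

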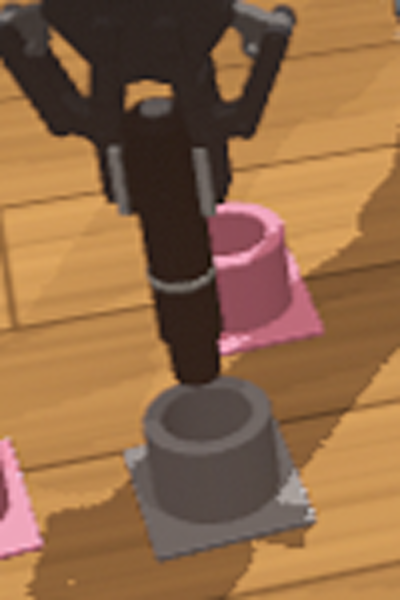

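The lens end hangs at the cup mouth, lens at S(179,255) and rim centre at S(182,263). This is the pose it was gripped in to within about 1 mm, so I'm lowering it.

Emit:
step_arm:
  plan: [-1,0.1,1.5,0,0,-1,0,2,0,0,-1,0,2,0,0,-1,0,1,0,0,-1,0,0,0,0,-1,0,0,0,0]

```text
clock: 10.05
ee_pos: [0.4551, -0.2979, 0.129]
ee_rot: [0.573, 0.414, -0.414, -0.573]
ft_force: [0.4, 0.4, -1.4]
finger_gap: 0.0309
```

Emit:
step_arm:
  plan: [-1,0,0.3,0,0,-1,0,0.2,0,0,-1,0,0.1,0,0,-1,0,0,0,0,-1,0,0,0,0]

```text
clock: 10.55
ee_pos: [0.4556, -0.298, 0.1242]
ee_rot: [0.574, 0.415, -0.414, -0.572]
ft_force: [-2.2, 1.3, 8.8]
finger_gap: 0.0307
```

Contact with the cup floor: Fz went from −1.5 to +8.8 N at the original grip height. I'm releasing.

Emit:
step_arm:
  plan: [-1,0,-0.2,0,0,0.3,0,0,0,0,1,0,0,0,0,1,0,0,0,0,1,0,0,0,0,1,0,0,0,0,1,0,0,0,0,1,0,0,0,0]

```text
clock: 11.35
ee_pos: [0.4546, -0.2974, 0.1242]
ee_rot: [-0.573, -0.414, 0.414, 0.573]
ft_force: [0.6, -0.3, 0.7]
finger_gap: 0.0857
```

Emit:
step_arm:
  plan: [1,0,-2,0,0,1,0,-3,0,0,1,0,-4,0,0,1,0,-4,0,0,1,0,-2,0,0,1,0,0,0,0,1,0,0,0,0]

```text
clock: 12.05
ee_pos: [0.4544, -0.2972, 0.274]
ee_rot: [-0.573, -0.414, 0.414, 0.573]
ft_force: [-0.2, 0.4, -0.5]
finger_gap: 0.0854
```

```bash
python3 d.py .47 0.05 .28
python3 - <<'E'
from h import *
S=grab('scene','scene6.png')
a=cv2.resize(S['pixels'][110:310,130:230],None,fx=3,fy=3,interpolation=2)
S0=dict(np.load('pics/scene0.npz'))['pixels']
b=cv2.resize(S0[110:310,130:230],None,fx=3,fy=3,interpolation=2)
cv2.imwrite('pics/m6.png',np.hstack([a,b]))
E
```

```text
pos [ 0.4544 -0.2972  0.274 ] f [-0.23  0.43 -0.52] gap 0.0854 yawx 71.7 q7 1.88 t 12.05
tool cm [33.46 -0.59  9.4 ]
```

View pics/m6.png

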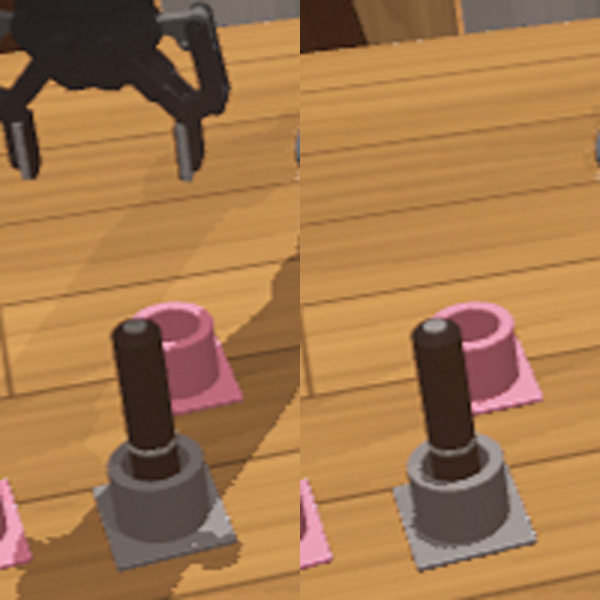

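The thermometer stands back in its cup in the same pose as at the start (left: now, right: start), and the gripper is clear. I'm going to the cover.

Emit:
step_arm:
  plan: [1,2.4,0,0.2,0,1,4.4,0,0.3,0,1,4.4,0,0.3,0,1,4.4,0,0.3,0,1,4.4,0,0.3,0,1,4.4,0,0.3,0,1,4.4,0,0.3,0,1,1.8,0,0.2,0]

```text
clock: 12.9
ee_pos: [0.5294, 0.0053, 0.2722]
ee_rot: [-0.571, -0.416, 0.417, 0.573]
ft_force: [0.5, 0.1, 0.5]
finger_gap: 0.0855
```

Emit:
step_arm:
  plan: [1,3.5,0,2.5,0,1,3.5,0,2.5,0,1,3.5,0,2.5,0,1,3.5,0,2.5,0,1,3.5,0,2.5,0,1,3.5,0,2.5,0,1,3.4,0,2.4,0,1,0,0,0,-8]

```text
clock: 13.7
ee_pos: [0.437, 0.2925, 0.2722]
ee_rot: [-0.538, -0.456, 0.458, 0.541]
ft_force: [-0.7, 0.5, -0.1]
finger_gap: 0.0856
```

Emit:
step_arm:
  plan: [1,0,2,0,-8,1,0,2,0,-8,1,0,2,0,-8,1,0,2,0,-8,1,0,0,0,-2.5,1,0,0,0,0,1,0,0,0,0,1,0,0,0,0]

```text
clock: 14.5
ee_pos: [0.4409, 0.2863, 0.1942]
ee_rot: [-0.384, -0.594, 0.594, 0.384]
ft_force: [0.3, -0.1, -0.3]
finger_gap: 0.0853
```

```bash
python3 d.py .441 .286 .13
python3 - <<'E'
from h import *
S=grab('scene','scene7.png');T=grab('top','top7.png')
cv2.imwrite('pics/m7.png',np.hstack([cv2.resize(S['pixels'][140:260,380:500],(400,400),interpolation=2),cv2.resize(T['pixels'][220:320,150:250],(400,400),interpolation=2)]))
E
```

```text
pos [0.4409 0.2863 0.1942] f [ 0.32 -0.06 -0.26] gap 0.0853 yawx 114.2 q7 1.32 t 14.5
tool cm [-0.03  6.42 -0.  ]
```

View pics/m7.png

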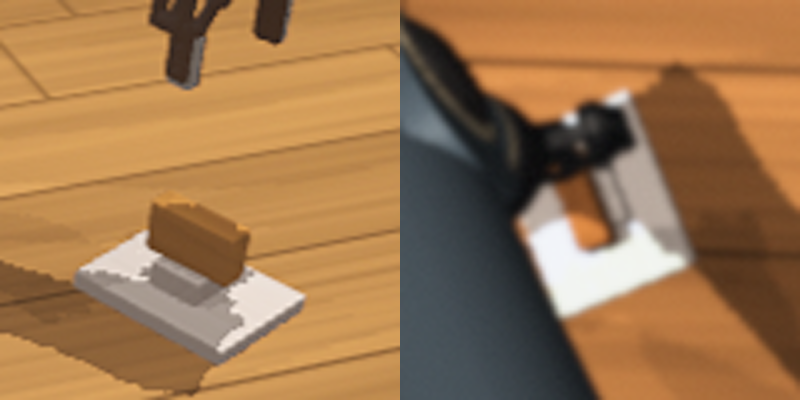

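The open jaws are above the bar and square with it; the bar's top centre is at about S(440,206). I'm descending to grip.

Emit:
step_arm:
  plan: [1,0,3,-0.2,0,1,0,4,0,0,1,0,3,0,0,1,0,2,0,0,1,0,1,0,0,1,0,0.5,0,0,1,0,0,0,0,1,0,0,0,0]

```text
clock: 15.4
ee_pos: [0.4434, 0.2876, 0.0603]
ee_rot: [0.384, 0.594, -0.593, -0.384]
ft_force: [0.4, 0.3, -0.2]
finger_gap: 0.0856
```

Emit:
step_arm:
  plan: [-1,0,0,0,0,-1,0,0,0,0,-1,0,0,0,0,-1,0,0,0,0,-1,0,0,0,0,-1,0,0,0,0,-1,0,0,0,0,-1,0,0,0,0]

```text
clock: 16.2
ee_pos: [0.4429, 0.2873, 0.0597]
ee_rot: [0.384, 0.594, -0.594, -0.384]
ft_force: [-0.5, -1.2, 5.3]
finger_gap: 0.0209
```

```bash
python3 d.py
```

```text
pos [0.4429 0.2873 0.0597] f [-0.46 -1.19  5.27] gap 0.0209 yawx 114.2 q7 1.31 t 16.2
```

Emit:
step_arm:
  plan: [-1,0,-1,0,0,-1,0,-2,0,0,-1,0,-3,0,0,-1,0,-3,0,0,-1,0,-3,0,0,-1,0,-3,0,0,-1,0,0,0,0,-1,0,0,0,0]

```text
clock: 17.0
ee_pos: [0.442, 0.2865, 0.2087]
ee_rot: [-0.384, -0.593, 0.594, 0.384]
ft_force: [-0.5, -0.9, -4.3]
finger_gap: 0.0211
```

Emit:
step_arm:
  plan: [-1,-2.5,0,0.4,0,-1,-4.3,0,0.6,0,-1,-4.3,0,0.6,0,-1,-4.3,0,0.6,0,-1,-4.3,0,0.6,0,-1,-4.3,0,0.6,0,-1,-4.3,0,0.6,0,-1,-3.7,0,0.4,0]

```text
clock: 17.8
ee_pos: [0.5324, -0.0255, 0.2067]
ee_rot: [-0.383, -0.592, 0.595, 0.386]
ft_force: [1.6, 0.4, -4.4]
finger_gap: 0.0209
```

Emit:
step_arm:
  plan: [-1,0,0,0,8,-1,0,0,0,8,-1,0,0,0,8,-1,0,0,0,8,-1,0,0,0,8.2,-1,0,0,0,0,-1,0,0,0,0,-1,0,0,0,0]

```text
clock: 18.6
ee_pos: [0.5333, -0.0227, 0.2083]
ee_rot: [-0.564, -0.426, 0.427, 0.565]
ft_force: [0.4, 0.5, -4.9]
finger_gap: 0.0211
```

```bash
python3 d.py .535 -.024 .13
```

```text
pos [ 0.5333 -0.0227  0.2083] f [ 0.44  0.51 -4.87] gap 0.0211 yawx 74.2 q7 1.35 t 18.6
tool cm [-0.07  7.83 -0.21]
```

Emit:
step_arm:
  plan: [-1,0,2,-0.1,0,-1,0,2,0,0,-1,0,2,0,0,-1,0,0.8,0,0,-1,0,0,0,0,-1,0,0,0,0,-1,0,0,0,0,-1,0,0,0,0]

```text
clock: 19.4
ee_pos: [0.5355, -0.0231, 0.1422]
ee_rot: [0.565, 0.426, -0.425, -0.564]
ft_force: [-0.4, -0.3, -3.7]
finger_gap: 0.0213
```

```bash
python3 d.py .535 -.024 .13;python3 - <<'E'
from h import *
S=grab('scene','scene8.png');T=grab('top','top8.png')
cv2.imwrite('pics/m8.png',np.hstack([cv2.resize(S['pixels'][190:310,270:380],(440,480),interpolation=2),cv2.resize(T['pixels'][195:285,285:345],(320,480),interpolation=2)]))
E
```

```text
pos [ 0.5355 -0.0231  0.1422] f [-0.35 -0.29 -3.68] gap 0.0213 yawx 74.0 q7 1.38 t 19.4
tool cm [-0.11  1.22  0.03]
```

View pics/m8.png

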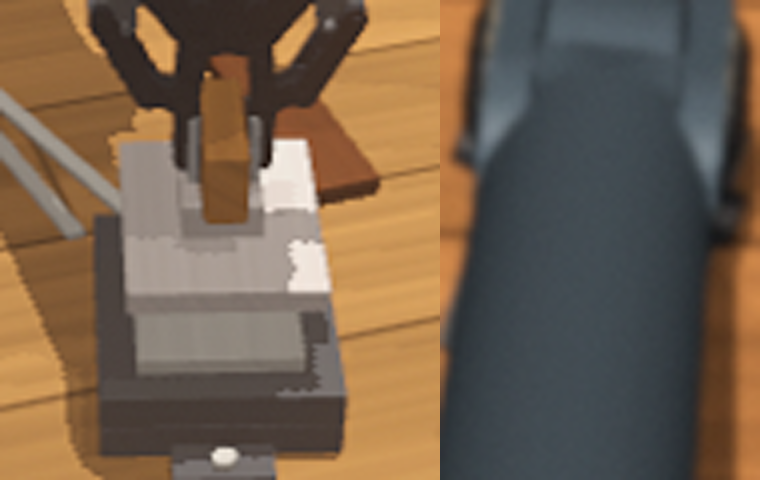

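The cover hangs square over the mould in the scene view; the arm hides the top view. The cover plate's top corners are at about S(302,264), (352,264), (347,225) and (300,226). I'll use the scene view alone to find the offset to the pin.

Run:
```python
from h import *
S=dict(np.load('pics/scene8.npz'));S0=dict(np.load('pics/scene0.npz'))
pin=plane(S0,323.8,257.7,.06)
print('pin S',pin,'plate S',.53495,-.02458)
# mould plate top corners, hand from m0 crop (x-266)/4.03+291, y/4+235
mp=[plane(S0,(x-266)/4.03+291,y/4+235,.046) for x,y in((313,42),(470,42),(489,182),(317,186))]
print('mouldplate',np.round(mp,4)[:,:2].tolist(),np.mean(mp,0))
z=.1422-.0597+.012
C=np.array([plane(S,x/4+270,y/4+190,z) for x,y in((121,143),(307,140),(329,294),(127,296))])
print('cover',C.round(4)[:,:2].tolist(),C.mean(0),[np.linalg.norm(C[i]-C[i-1]).round(3) for i in range(4)],
 'ang',np.degrees(np.arctan2(*(C[3]-C[0])[1::-1])),np.degrees(np.arctan2(*(C[2]-C[1])[1::-1])))
b=[plane(S,x/4+270,y/4+190,z+.018) for x,y in((202,220),(248,220))]; print('bar front bottom',np.round(b,4).tolist())
# sharper: fit lines to the cover edges by gradient along rows/cols in grey image
g=cv2.cvtColor(S['pixels'],cv2.COLOR_BGR2GRAY).astype(float)
for u in(306,312,318,324,330,336): print(u,g[258:276,u].astype(int).tolist())
for v in(230,240,250,260): print(v,g[v,292:308].astype(int).tolist(),g[v,340:358].astype(int).tolist())
```

```text
pin S [ 0.53929593 -0.02685681  0.06      ] plate S 0.53495 -0.02458
mouldplate [[0.4701, -0.049], [0.4946, 0.0289], [0.6035, -0.0027], [0.5812, -0.0826]] [ 0.53736053 -0.02635758  0.046     ]
cover [[0.466, -0.0531], [0.492, 0.0389], [0.6134, 0.0029], [0.5862, -0.0882]] [ 0.53941684 -0.02486777  0.0945    ] [np.float64(0.125), np.float64(0.096), np.float64(0.127), np.float64(0.095)] ang -16.258938304149584 -16.51648583311965
bar front bottom [[0.5632, -0.0433, 0.1125], [0.5698, -0.0224, 0.1125]]
306 [158, 159, 159, 159, 160, 143, 120, 117, 118, 117, 125, 134, 135, 135, 135, 135, 135, 135]
312 [161, 161, 161, 161, 162, 144, 118, 115, 117, 117, 128, 135, 136, 137, 137, 135, 137, 136]
318 [157, 157, 158, 159, 161, 134, 118, 121, 120, 117, 131, 139, 139, 139, 138, 139, 137, 137]
324 [161, 160, 161, 161, 163, 136, 118, 118, 118, 116, 134, 137, 137, 136, 136, 136, 136, 136]
330 [162, 161, 160, 160, 163, 125, 115, 118, 118, 116, 136, 139, 139, 138, 139, 138, 138, 138]
336 [162, 161, 161, 162, 165, 127, 117, 117, 117, 119, 136, 138, 137, 137, 137, 137, 137, 136]
230 [96, 93, 95, 95, 96, 95, 131, 143, 143, 144, 145, 143, 142, 142, 143, 143] [233, 233, 232, 231, 231, 232, 235, 183, 93, 98, 100, 100, 100, 99, 99, 97, 100, 100]
240 [110, 110, 108, 105, 109, 133, 150, 153, 140, 139, 144, 144, 142, 142, 143, 144] [223, 222, 223, 225, 231, 232, 231, 234, 200, 110, 46, 54, 64, 68, 93, 102, 146, 162]
250 [105, 83, 65, 68, 69, 68, 68, 66, 89, 147, 163, 162, 159, 157, 159, 159] [161, 161, 158, 210, 230, 193, 155, 210, 192, 155, 152, 158, 164, 164, 164, 163, 163, 165]
260 [101, 84, 70, 69, 69, 69, 69, 68, 63, 131, 159, 161, 162, 160, 159, 159] [160, 157, 210, 232, 231, 230, 231, 230, 231, 230, 230, 232, 195, 153, 157, 159, 160, 160]
```

The measured cover is 126 × 96 mm at −16.4°, matching its known size and the mould's angle. The offset to the pin is only about 2 mm. I'm lowering onto the pin.

Emit:
step_arm:
  plan: [-1,-0.1,0.5,0,0,-1,0,0.5,0,0,-1,0,0.5,0,0,-1,0,0,0,0,-1,0,0,0,0,-1,0,0,0,0]

```text
clock: 20.1
ee_pos: [0.5348, -0.024, 0.1263]
ee_rot: [0.565, 0.426, -0.426, -0.565]
ft_force: [-0.4, 0.4, -3.5]
finger_gap: 0.0215
```

Emit:
step_arm:
  plan: [-1,0,0.3,0,0,-1,0,0.3,0,0,-1,0,0.3,0,0,-1,0,0.3,0,0,-1,0,0,0,0,-1,0,0,0,0]

```text
clock: 20.7
ee_pos: [0.5346, -0.0241, 0.1142]
ee_rot: [-0.565, -0.426, 0.426, 0.565]
ft_force: [0.9, 0.4, -4.5]
finger_gap: 0.0211
```

The underside is about 5 mm below the pin tip with no contact force, so the bore is over the pin. Continuing.

Emit:
step_arm:
  plan: [-1,0,0.3,0,0,-1,0,0.3,0,0,-1,0,0.2,0,0,-1,0,0,0,0,-1,0,0,0,0,-1,0,0,0,0]

```text
clock: 21.3
ee_pos: [0.5346, -0.024, 0.1063]
ee_rot: [-0.565, -0.426, 0.426, 0.565]
ft_force: [-0.3, -0.1, -3.8]
finger_gap: 0.0214
```

Emit:
step_arm:
  plan: [-1,0,0.2,0,0,-1,0,0.2,0,0,-1,0,0.2,0,0,-1,0,0,0,0,-1,0,0,0,0,-1,0,0,0,0]

```text
clock: 21.9
ee_pos: [0.5347, -0.024, 0.1012]
ee_rot: [-0.564, -0.426, 0.426, 0.565]
ft_force: [-2.4, 0.6, 4.5]
finger_gap: 0.0214
```

Emit:
step_arm:
  plan: [-1,0,0.2,0,0,-1,0,0.1,0,0,-1,0,0.1,0,0,-1,0,0,0,0,-1,0,0,0,0,-1,0,0,0,0]

```text
clock: 22.5
ee_pos: [0.5347, -0.024, 0.0977]
ee_rot: [-0.564, -0.426, 0.426, 0.565]
ft_force: [-4.3, -0.1, 9.4]
finger_gap: 0.0211
```

```bash
python3 d.py
```

```text
pos [ 0.5347 -0.024   0.0977] f [-4.34 -0.14  9.42] gap 0.0211 yawx 74.0 q7 1.4 t 22.5
```

Emit:
step_arm:
  plan: [-1,0,0.1,0,0,-1,0,0,0,0,-1,0,0,0,0,-1,0,0,0,0]

```text
clock: 22.9
ee_pos: [0.5347, -0.024, 0.0976]
ee_rot: [-0.564, -0.426, 0.425, 0.565]
ft_force: [-7.0, -1.1, 16.9]
finger_gap: 0.0213
```

Emit:
step_arm:
  plan: [-1,0,0.1,0,0,-1,0,0,0,0,-1,0,0,0,0,-1,0,0,0,0]

```text
clock: 23.3
ee_pos: [0.5347, -0.024, 0.0976]
ee_rot: [-0.564, -0.426, 0.425, 0.565]
ft_force: [-9.9, 0.8, 24.3]
finger_gap: 0.021
```

The force now climbs with no further descent (z stays at 0.0976), so the cover is on the rim. One last look before handing in.

Run:
```python
from h import *
S=grab('scene','scene9.png')['pixels'];a=cv2.resize(S[190:310,270:380],(440,480),interpolation=2)
b=cv2.resize(S[190:310,140:230],(360,480),interpolation=2)
cv2.imwrite('pics/m9.png',np.hstack([a,b]))
```

```text
(no output)
```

View pics/m9.png

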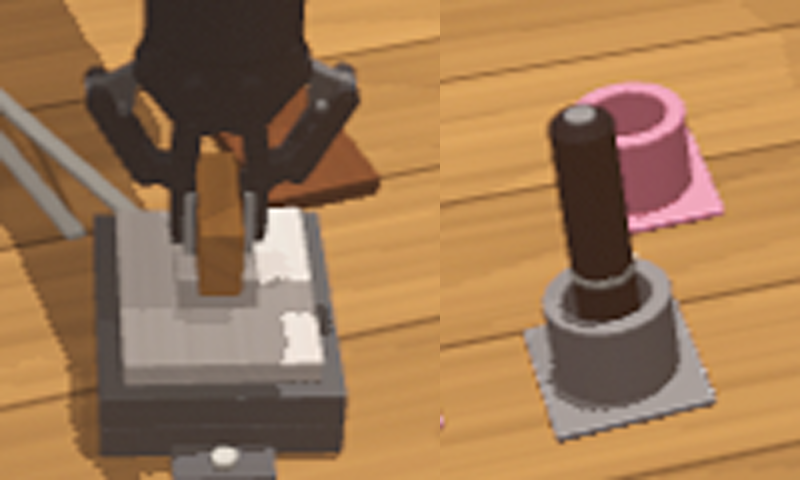

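The cover lies flush and square, with an even rim showing all round and no gap (near edge at about S(302,285)–(351,285)). The thermometer stands in its cup. I'm handing in.

Run:
```python
from plant import robot
print(robot.job_done()); o=robot.get_obs(); print(o['clock'],o['ee_pos'],o['ft_force'])
```

```text
the job is handed in; nothing more can be done
None
the job is handed in; nothing more can be done
```

The job is handed in, with the cover pressed flush on the mould and the gripper still holding it down. It took about 23 s of robot time; the hand-in gave no verdict.

**What I did:**
- **Thermometer:** I lifted it from the grey cup and held it over the pin for more than 1.5 s, lens about 9 cm above it. Then I stood it back in its cup and let go.
- **Cover:** I gripped it by the wooden bar, turned it about 40° to match the mould and lowered it over the pin. Then I pressed it down onto the rim.

**Last checks:**
- **Flush on the rim:** the tool stopped at z = 0.0976 m, which puts the underside at about 38 mm, the rim's height. The upward force on the tool climbed from 9 to 24 N with no further descent.
- **Final picture:** the cover sits square with an even rim all round, and the thermometer stands in its cup as it did at the start. I didn't re-measure the glassware, jar or block; there was no sign the arm touched them.

**What disagreed:**
- **Camera heights:** the two views triangulated about 5 mm low for the pin and the bar, and up to about 10 mm low for the cup rim.
- **Cover over the pin:** the arm hid the top view there, so I aligned the cover from the scene camera alone, which showed an offset of about 2 mm.
- **Sideways force:** about 10 N along x remained in the final press.

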